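# Fill the gap in the shaker tray

### The arm

A 7-joint arm with a two-finger parallel gripper is mounted at the origin on a cart in front of the work surface, level with it; the furniture and walls round the work are solid. World frame = base frame: x ahead of the robot, y to its left, z up, the work surface at z = 0. Lengths are in m, angles in degrees, forces in N, time in s.
With the tool pointing down it reaches from about 0.4 to 0.925 m from the base axis. Payload 5.6 kg.
Tool frame: the origin (TCP) lies where the fingers leave the gripper's body, on its centre line; the fingertips stand 73 mm ahead of it and the grasp point (between the pads) lies 54 mm ahead of it; z points along the fingers, y is the line along which they close (so a half turn about z gives the same grasp; the last joint's range is limited). The gripper opens to 85 mm and grips with 20 to 120 N. Pads are 22 mm wide; open, the fingers measure 114 mm over their backs; the gripper's body (76 mm by 85 mm) begins 54 mm behind the grasp point. The pads swing forward as they close: fully open they stand 13 mm farther back than shut.
Start: joints at [71.161, 26.786, -0.665, 91.828, 0.344, 61.387, -3.226], TCP at [0.183, -0.624, 0.304] pointing down, gripper open.
Joint ranges: [-144.91, 144.91], [-17.63, 115.5], [-89.93, 88.59], [15.96, 139.68], [-74.01, 254.01], [8.47, 105.57], [-167.45, 167.45]. Speed limits (degrees/s): [147.25, 147.25, 180, 180, 180, 180, 180].

### API

Orientations are given as a 3x3 rotation matrix whose columns are the frame's x, y, z axes.
In Python, from bench import bot gives the robot as it stands.
- The arm moves only by the tool drive_effector, called as a command line: name --argument value ..., lists and objects as JSON in quotes. Schema: {"type":"object","properties":{"plan":{"type":"object","properties":{"steps":{"type":"array","items":{"type":"array","items":{"type":"number"},"minItems":5,"maxItems":5},"minItems":1,"maxItems":10}},"additionalProperties":false,"required":["steps"]},"force":{"type":"number"},"only":{"type":"string"},"quiet":{"type":"boolean"},"lines":{"type":"string"}},"required":["plan"],"additionalProperties":false}. plan is an object whose key "steps" holds a list of rows, 1 to 10 of them, each of 5 numbers: the finger opening in m, then dx, dy, dz in units of 20 mm, then a turn about the tool's z in degrees; each row is the pose to reach, as a shift and turn from the pose commanded when the call began, along the tool's axes at that moment; what a row does not reach only later rows make up. A row lasts 1/8 s, in which the tool goes at most 0.0625 m and 10.7 degrees, less where a joint would pass 70% of its speed; a pose out of reach is approached as far as the arm can. The fingers move at their own pace and stop on an object; force is the grip in N (left out, the last holds). Time passes only in rows, so rows that do not move let the fingers close. The tool returns the time, the measured TCP pose, the force, the opening and the grip force at its end. only (a regular expression) keeps the lines of the reply that match it, lines (a string "A,B") keeps lines A to B, and quiet returns only ok. Input that does not fit is refused with a message, and nothing moves.
- bot.read_state(): the state, without advancing time (a new reading comes with each control period).
- bot.read_camera(name): name is "scene" or "top" or "wrist"; returns a dict with "image" (400x640x3 uint8, red, green, blue), "camera_matrix" (3x3 intrinsics, pixels), "origin" and "attitude" of the camera in the world. Camera axes: x right, y down, z forward; pixel columns grow to the right and rows downward; lengths in m; the calibration is good to about 2 mm. The wrist camera is an equidistant fisheye: a pixel r from the principal point sees the ray r / f radians off the axis. A picture is of the moment at which its call begins. There is no depth.
- bot.sign_off(): hands the job in; it is judged then, once.
The state is a dict: "time_s": time; "qpos": joint angles; "joint_vel": joint speeds; "joint_efforts": joint torques, N m; "position": TCP position; "tcp_rot": TCP orientation; "ft_force": force on the tool from outside, world axes, zero at the start; "ft_torque": the same for the moment, N m; "opening": finger opening in m; "finger_force": force on a finger pad.
Only numpy, scipy, OpenCV 4.12 (cv2) and the standard library are available. Lean on these libraries where they do the work, as an engineer would, in place of code of your own. Each camera call takes 0.05 s, during which the arm holds its last target. There are 200 camera calls.

### The job

The stack of microplates in the aluminium tray must not slide about on the shaker. Choose the one filler block that fills the gap left in front of the stack (neither too thin to hold it nor too thick to go in), set it fully down into the gap, upright and along it, and let go. Leave the other two filler blocks where they stand.

Things in the scene. Friction and masses are not known exactly. Their poses are not given: they have to be found in the camera images.
- tray: Fixed open aluminium tray, 142x144 mm, walls 5 mm; inner floor 6 mm, wall tops 28 mm above the bench. A loose stack of white microplates (86x128 mm, top 34 mm above the bench) stands against the far (+x) wall, leaving a gap at the near (-x) wall, 45 mm wide along x, 134 mm long along y. Origin: at bench height under the gap's centre; x points to the stack, y along the gap, z up.
- filler_yellow: Yellow plastic filler block, 24 mm thick (along x), 110 mm long (y), its block 36 mm high with edges rounded to 8 mm. On top a grip fin, 14 mm thick along x, 50 mm long along y, top 76 mm above the underside; grasp it across its thickness from above. Loose on the bench. Origin: centre of the underside; x across the thickness, y along the block, z up.
- filler_blue: Blue plastic filler block, 40 mm thick (along x), 110 mm long (y), its block 36 mm high with edges rounded to 8 mm. On top a grip fin, 14 mm thick along x, 50 mm long along y, top 76 mm above the underside; grasp it across its thickness from above. Loose on the bench. Origin: centre of the underside; x across the thickness, y along the block, z up.
- filler_green: Green plastic filler block, 56 mm thick (along x), 110 mm long (y), its block 36 mm high with edges rounded to 8 mm. On top a grip fin, 14 mm thick along x, 50 mm long along y, top 76 mm above the underside; grasp it across its thickness from above. Loose on the bench. Origin: centre of the underside; x across the thickness, y along the block, z up.

How it is judged:
By the outcome, as a careful person would: the job done as asked, in the order asked, and still so for the second after the job is handed in, with the robot touching nothing.
It also fails if it takes over 32 s, if anything falls off the work surface, if the arm or the gripper's body presses on something with over 40 N, if the wrist force passes 120 N, or if a joint passes its speed limit or range.

## Working session

There is one attempt and no reset: what is moved stays moved. The work goes in short steps, Python scripts to look and compute and a tool call to move; the robot and the scene stay as the last step left them, time stands still between calls to the robot, and variables do not carry over. Pictures are saved under pics/ and viewed, at most 10 in all, crops included, and the job is handed in when it is done.

```bash
ls; mkdir -p pics
```

Run:
```python
from bench import bot
import cv2,numpy as np,pickle
d={}
for n in("top","scene"):
    c=bot.read_camera(n);d[n]=c;cv2.imwrite(f"pics/{n}0.png",c["image"][:,:,::-1])
    print(n,c["camera_matrix"],c["origin"],c["attitude"])
pickle.dump(d,open("c0.pkl","wb"))
s=bot.read_state();print(s["tcp_rot"],s["time_s"],s["position"])
```

```text
bench.py
pics
top [[520.42990153   0.         317.72307901]
 [  0.         520.42990153 202.11486148]
 [  0.           0.           1.        ]] [ 0.34728635 -0.00413013  1.25948366] [[ 0.01792969 -0.99301734  0.11659799]
 [-0.9995821  -0.01515806  0.0246143 ]
 [-0.02267503 -0.11699059 -0.99287413]]
scene [[485.7461367    0.         315.92566406]
 [  0.         485.7461367  204.78911518]
 [  0.           0.           1.        ]] [-0.29197991  0.62737458  0.6767398 ] [[-0.62365401 -0.44134716  0.64518862]
 [-0.78136852  0.32791263 -0.53097697]
 [ 0.02277968 -0.835276   -0.5493588 ]]
[[ 9.59468707e-01  2.81814618e-01 -5.66367370e-04]
 [ 2.81815157e-01 -9.59467591e-01  1.46918031e-03]
 [-1.29374649e-04 -1.56924344e-03 -9.99998760e-01]] 0.1 [ 0.18305957 -0.62329612  0.30303154]
```

View pics/top0.png

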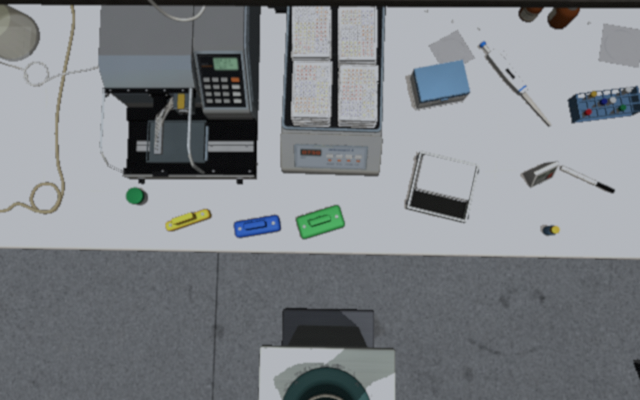

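View pics/scene0.png

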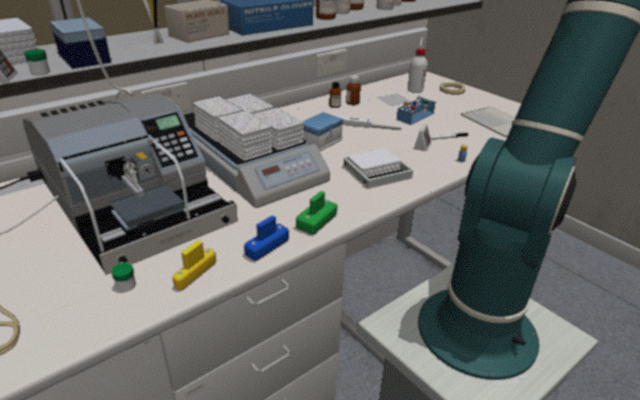

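The top view shows blue at about (257,227) and the tray at about (443,187), with its dark gap on the near side; the scene view agrees. Next I fit the blue pose and the tray corners.

Create h.py:
```python
import numpy as np,cv2
from scipy.optimize import minimize
def proj(c,P):
    q=(np.asarray(P)-c["origin"])@np.asarray(c["attitude"]); q=q@np.asarray(c["camera_matrix"]).T
    return q[:,:2]/q[:,2:]
def unproj(c,uv,z):
    uv=np.atleast_2d(uv); r=np.c_[uv,np.ones(len(uv))]@np.linalg.inv(c["camera_matrix"]).T@np.asarray(c["attitude"]).T
    o=np.asarray(c["origin"]); return o+r*((z-o[2])/r[:,2])[:,None]
def bluemask(im):
    h=cv2.cvtColor(im,cv2.COLOR_RGB2HSV); return cv2.inRange(h,(108,140,40),(125,255,255))
def blob(m,near):
    n,l,s,ce=cv2.connectedComponentsWithStats(m); i=1+np.argmin(np.linalg.norm(ce[1:]-near,axis=1)+1e3*(s[1:,4]<100)); return (l==i).astype(np.uint8)
def block(p,t=.04,z=0):
    x,y,a=p;a=np.radians(a);C,S=np.cos(a),np.sin(a)
    pts=lambda hx,hy,zs,r:[(sx*hx+ox,sy*hy+oy,zz) for sx in(-1,1) for sy in(-1,1) for zz in zs for ox,oy in[(0,0)]]
    r=.008;k=r*(1-.7071);b=[]
    # rounded vertical+top edges
    for sx in(-1,1):
        for sy in(-1,1):
            for ax in np.radians([0,22,45,67,90]):
                for el in np.radians([0,45,90]):
                    b.append((sx*(t/2-r+r*np.cos(ax)*np.cos(el)),sy*(.055-r+r*np.sin(ax)*np.cos(el)),.028+r*np.sin(el)))
                    b.append((sx*(t/2-r+r*np.cos(ax)*np.cos(el)),sy*(.055-r+r*np.sin(ax)*np.cos(el)),.008-r*np.sin(el)))
    f=pts(.007,.025,(.036,.076),0); R=np.array([[C,-S,0],[S,C,0],[0,0,1]])
    return [np.array(q)@R.T+[x,y,z] for q in(b,f)]
def render(c,p,**k):
    m=np.zeros((1600,2560),np.uint8)
    for q in block(p,**k): cv2.fillConvexPoly(m,cv2.convexHull(np.round((proj(c,q)+.5)*4).astype(np.int32)),255)
    return cv2.resize(m,(640,400),interpolation=cv2.INTER_AREA)/255.
```

Run:
```python
import pickle;from h import *
d=pickle.load(open("c0.pkl","rb"));near={"top":(257,227),"scene":(267,237)}
M={n:blob(bluemask(d[n]["image"]),near[n]) for n in d}
for n in M: print(n,M[n].sum())
p0=unproj(d["top"],near["top"],.02)[0]
for use in(["top"],["scene"],["top","scene"]):
    f=lambda p:sum(np.abs(render(d[n],p)-M[n]).sum() for n in use)
    best=min((minimize(f,[p0[0],p0[1],a],method="Nelder-Mead",options=dict(initial_simplex=[[p0[0],p0[1],a],[p0[0]+.01,p0[1],a],[p0[0],p0[1]+.01,a],[p0[0],p0[1],a+8]])) for a in(-5,10,90,75,105)),key=lambda r:r.fun)
    print(use,best.x,best.fun)
c=d["top"]["image"][140:235,395:490,::-1];s=d["scene"]["image"][140:200,330:425,::-1]
im=np.vstack([cv2.resize(c,(475,475)*1,interpolation=cv2.INTER_CUBIC)])
s=cv2.resize(s,None,fx=5,fy=5,interpolation=cv2.INTER_CUBIC)[:,:300]
im=np.hstack([im,np.vstack([s,np.zeros((175,300,3),np.uint8)])]);cv2.imwrite("pics/crop1.png",im)
```

```text
top 644
scene 952
['top'] [ 0.43480449  0.17163596 10.72240819] 166.01960784313724
['scene'] [ 0.43344585  0.168095   17.47888713] 232.24313725490197
['top', 'scene'] [ 0.43453195  0.16893182 14.34008511] 429.156862745098
```

View pics/crop1.png

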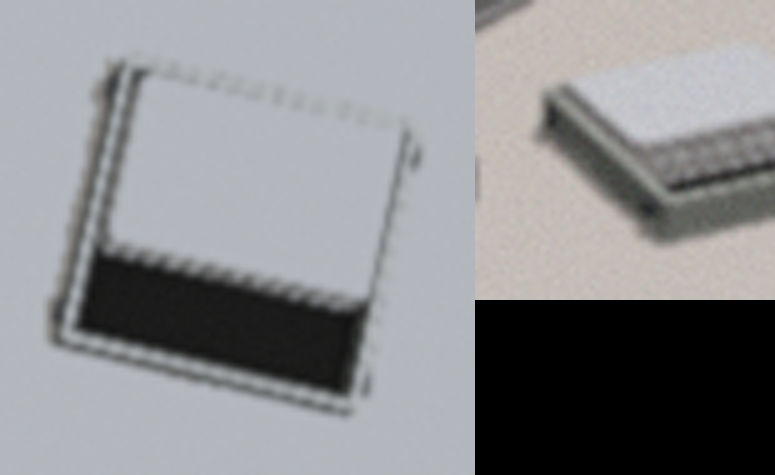

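The crop shows the dark gap with its near edge running from crop (78,330) to (348,395), i.e. full-image (410.6,206) to (464.6,219). I'll widen the blue mask and fit the tray.

Create fit.py:
```python
import pickle;from h import *
def bluemask(im):
    i=im.astype(int); return (((i[...,2]-i[...,0])>45)).astype(np.uint8)
d=pickle.load(open("c0.pkl","rb"));near={"top":(257,227),"scene":(267,237)}
M={n:blob(bluemask(d[n]["image"]),near[n]) for n in d}
M={n:cv2.morphologyEx(m,cv2.MORPH_CLOSE,np.ones((5,5))) for n,m in M.items()}
for n in M: print(n,M[n].sum(),render(d[n],(.434,.17,12)).sum())
p0=[.434,.17,12]
for use in(["top"],["scene"],["top","scene"]):
    f=lambda p:sum(np.abs(render(d[n],p)-M[n]).sum() for n in use)
    b=minimize(f,p0,method="Nelder-Mead",options=dict(initial_simplex=[p0,[.445,.17,12],[.434,.18,12],[.434,.17,18]]))
    print(use,b.x,b.fun)
B=b.x
t=d["top"];g=cv2.cvtColor(t["image"],cv2.COLOR_RGB2GRAY)
dark=blob((g<75).astype(np.uint8)*1,(441,205)); r=cv2.minAreaRect(cv2.findContours(dark,0,1)[0][0]); print(dark.sum(),r)
px=np.array([(55,343),(112,65),(352,412),(410,130)])/5+[395,140]-.4
obs=px; loc=np.array([[-.0275,.072,.028],[.1145,.072,.028],[-.0275,-.072,.028],[.1145,-.072,.028]])
def T(p,L):
    a=np.radians(p[2]);C,S=np.cos(a),np.sin(a);return L@np.array([[C,-S,0],[S,C,0],[0,0,1]]).T+[p[0],p[1],0]
from scipy.optimize import least_squares
q=least_squares(lambda p:(proj(t,T(p,loc))-obs).ravel(),[.47,-.28,-10],x_scale=[.01,.01,1]);print("tray",q.x,q.fun.round(1))
im=cv2.resize(t["image"][140:260,220:490,::-1],None,fx=2.9,fy=2.9,interpolation=cv2.INTER_CUBIC)
sc=cv2.resize(d["scene"]["image"][140:270,235:425,::-1],None,fx=2.9,fy=2.9,interpolation=cv2.INTER_CUBIC)
def L(img,c,P,off,col): cv2.polylines(img,[np.round((proj(c,P)-off+.5)*2.9).astype(np.int32)],True,col,1)
w=lambda x0,x1,h,z:np.array([[x0,-h,z],[x0,h,z],[x1,h,z],[x1,-h,z]])
for img,c,off in((im,t,(220,140)),(sc,d["scene"],(235,140))):
    L(img,c,T(q.x,w(-.0275,.1145,.072,.028)),off,(0,0,255));L(img,c,T(q.x,w(-.0225,.0225,.067,.028)),off,(0,255,0))
    L(img,c,T(q.x,w(.0225,.1085,.064,.034)),off,(255,0,255))
    L(img,c,T(B,w(-.02,.02,.055,.03)),off,(0,255,255));L(img,c,T(B,w(-.007,.007,.025,.076)),off,(0,255,255))
o=np.zeros((600,800,3),np.uint8);h=min(225,im.shape[0]);o[:h,:783]=im[:h];o[h:h+375,:551]=sc[:375];cv2.imwrite("pics/ov2.png",o)
```

```bash
python3 fit.py
```

```text
top 721 816.5333333333333
scene 1052 1234.1450980392156
['top'] [ 0.43406843  0.17105951 10.268228  ] 92.8
['scene'] [ 0.4356642   0.166939   16.14881319] 145.12549019607843
['top', 'scene'] [ 0.43393396  0.16997294 13.52826788] 268.5921568627451
908 ((438.6910400390625, 203.6564483642578), (55.44563293457031, 17.6844539642334), 12.757532119750977)
tray [  0.49029571  -0.25715326 -12.03415199] [-0.5  0.9  0.4 -0.9  0.1  0.7  0.1 -0.8]
```

View pics/ov2.png

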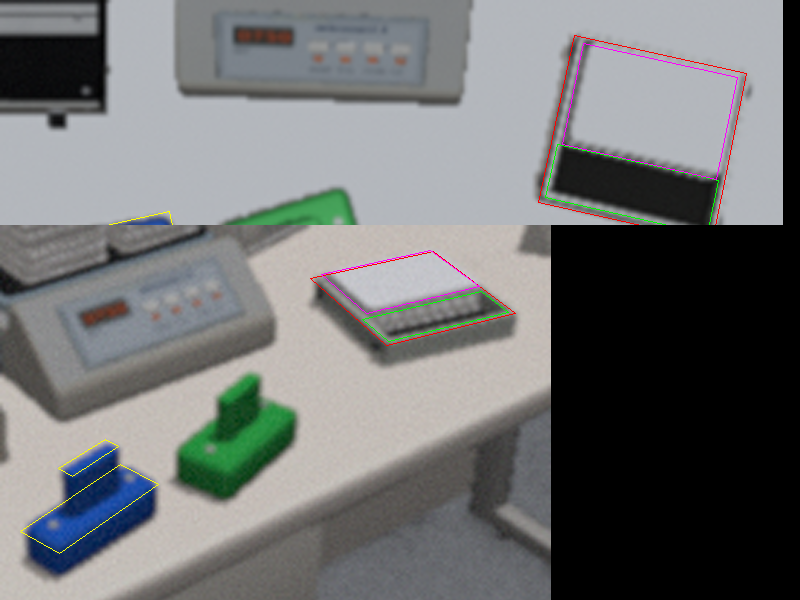

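Tray fit is good at (0.490, -0.257, -12°). Blue sits near (0.434, 0.170) with yaw about 12°. I'll move above the tray already turned to the placing attitude, and look with the wrist camera.

Careful with the scale: shifts go in units of 20 mm. That gives: 0.398 m is 19.9, -0.265 m is -13.25.

drive_effector --plan '{"steps":[[0.085, 19.9, -13.25, 0, -61.6], [0.085, 19.9, -13.25, 0, -61.6], [0.085, 19.9, -13.25, 0, -61.6], [0.085, 19.9, -13.25, 0, -61.6], [0.085, 19.9, -13.25, 0, -61.6], [0.085, 19.9, -13.25, 0, -61.6], [0.085, 19.9, -13.25, 0, -61.6], [0.085, 19.9, -13.25, 0, -61.6], [0.085, 19.9, -13.25, 0, -61.6], [0.085, 19.9, -13.25, 0, -61.6]]}' --force 40

```text
time_s: 1.35
position: [0.4898, -0.2579, 0.3034]
tcp_rot: [[0.209, 0.978, -0.001], [0.978, -0.209, -0.0], [-0.0, -0.001, -1.0]]
ft_force: [0.2, -0.8, -0.1]
opening: 0.0853
finger_force: 0.0
```

Run:
```python
from bench import bot
import cv2,pickle
c=bot.read_camera("wrist");pickle.dump(c,open("w1.pkl","wb"));cv2.imwrite("pics/w1.png",c["image"][:,:,::-1]);print(c["camera_matrix"],c["origin"],c["attitude"])
s=bot.read_state();print(s["position"],s["tcp_rot"],s["qpos"])
```

```text
[[309.70691629   0.         317.66042726]
 [  0.         309.70691629 200.12786458]
 [  0.           0.           1.        ]] [ 0.50256782 -0.1938378   0.37333322] [[ 0.97765953 -0.20279418 -0.05528431]
 [-0.2101905  -0.94489168 -0.25099732]
 [-0.00133689  0.25701016 -0.96640778]]
[ 0.4894625  -0.25843445  0.30348965] [[ 2.10315995e-01  9.77632746e-01 -1.18205735e-03]
 [ 9.77633282e-01 -2.10316532e-01 -3.48890111e-04]
 [-5.89692600e-04 -1.08224144e-03 -9.99999241e-01]] [ 43.25403865  19.66293173 -23.22236302 104.32276726   9.06395203
  57.87994009   4.25654108]
```

View pics/w1.png

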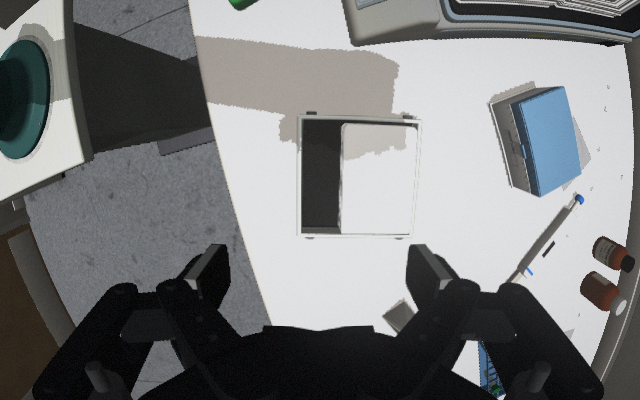

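The wrist view shows the tray at cols 298–421, rows 115–238, its gap on the left (cols 302–341) and empty. I'll refine with the fisheye model.

Add to h.py:
```python
def fproj(c,P):
    q=(np.asarray(P)-c["origin"])@np.asarray(c["attitude"]);K=np.asarray(c["camera_matrix"])
    n=np.hypot(q[:,0],q[:,1]);th=np.arctan2(n,q[:,2]);return np.c_[q[:,0]/n*th,q[:,1]/n*th]*K[0,0]+K[:2,2]
def funproj(c,uv,z):
    K=np.asarray(c["camera_matrix"]);p=(np.atleast_2d(uv)-K[:2,2])/K[0,0];th=np.linalg.norm(p,axis=1)
    r=np.c_[p/th[:,None]*np.sin(th)[:,None],np.cos(th)]@np.asarray(c["attitude"]).T;o=np.asarray(c["origin"]);return o+r*((z-o[2])/r[:,2])[:,None]
def T(p,L):
    a=np.radians(p[2]);C,S=np.cos(a),np.sin(a);return L@np.array([[C,-S,0],[S,C,0],[0,0,1]]).T+[p[0],p[1],0]
w=lambda x0,x1,h,z:np.array([[x0,-h,z],[x0,h,z],[x1,h,z],[x1,-h,z]])
```

Run:
```python
import pickle;from h import *;from scipy.optimize import least_squares
c=pickle.load(open("w1.pkl","rb"));g=cv2.cvtColor(c["image"],cv2.COLOR_RGB2GRAY)
for r in(135,160,200,225): print(r,g[r,292:308],g[r,334:350])
for k in(322,): print(g[110:126,k],g[226:244,k])
obs=np.array([(298,237),(299,116),(421,117),(415.5,236.5)])
q=least_squares(lambda p:(fproj(c,T(p,w(-.0275,.1145,.072,.028)))-obs).ravel(),[.49,-.257,-12],x_scale=[.01,.01,1]);print(q.x,q.fun.round(1))
im=cv2.resize(c["image"][105:250,285:435,::-1],None,fx=4,fy=4,interpolation=cv2.INTER_CUBIC)
for L,col in((w(-.0275,.1145,.072,.028),(0,0,255)),(w(-.0225,.0225,.067,.028),(0,255,0)),(w(.0225,.1085,.064,.034),(255,0,255))):
    cv2.polylines(im,[np.round((fproj(c,T(q.x,L))-[285,105]+.5)*4).astype(np.int32)],True,col,1)
cv2.imwrite("pics/w1o.png",im)
```

```text
135 [162 161 162 161 148 138 149 163 167 125  69  43  35  40  40  37] [ 40  41  38  40  40  43  51 143 154 165 183 189 193 195 193 191]
160 [223 222 224 225 203 201 217 225 226 128  59  48  45  48  49  47] [ 46  50  47  47  45  63 160 188 179 190 217 204 208 207 212 218]
200 [225 225 227 226 198 205 220 224 222 103  50  45  49  46  49  49] [ 51  50  52  51  81 178 205 186 199 224 226 224 224 225 226 226]
225 [225 225 226 223 199 206 220 226 220 107  47  42  39  40  44  39] [ 46  49  49  71 119 157 131 200 225 222 225 226 222 223 226 224]
[162 159 161 160 161 156 170 164 142  89  42  41  37  40  41  41] [ 41  69  84  77  77  82  85 130 190 226 226 216 221 227 225 227 226 225]
[  0.4933376   -0.25984483 -11.97327757] [ 1.3  0.7 -1.6 -1.1  1.2  0.6 -0.9 -0.2]
```

View pics/w1o.png

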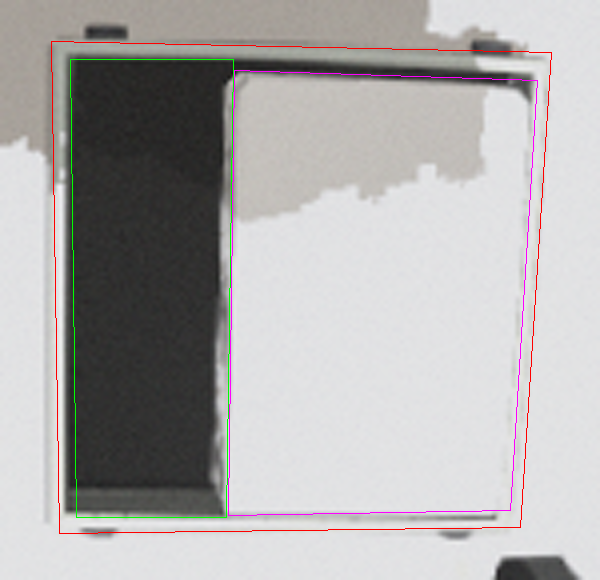

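The fit puts the gap at about (0.4915, -0.2585) with yaw -12°. Now over to the blue block.

To row units: 0.407 m is 20.35, -0.144 m is -7.2.

drive_effector --plan '{"steps":[[0.085, 20.35, -7.2, 0, -24], [0.085, 20.35, -7.2, 0, -24], [0.085, 20.35, -7.2, 0, -24], [0.085, 20.35, -7.2, 0, -24], [0.085, 20.35, -7.2, 0, -24], [0.085, 20.35, -7.2, 0, -24], [0.085, 20.35, -7.2, 0, -24], [0.085, 20.35, -7.2, 2.5, -24], [0.085, 20.35, -7.2, 2.5, -24], [0.085, 20.35, -7.2, 2.5, -24]]}'

```text
time_s: 2.65
position: [0.4352, 0.1697, 0.2547]
tcp_rot: [[-0.205, 0.979, 0.0], [0.979, 0.205, -0.0], [-0.0, 0.0, -1.0]]
ft_force: [0.3, -0.1, 0.6]
opening: 0.0852
finger_force: 0.0
```

Run:
```python
from bench import bot
import pickle;from h import *
c=bot.read_camera("wrist");pickle.dump(c,open("w2.pkl","wb"));i=c["image"].astype(int)
s=bot.read_state();print(s["position"],s["tcp_rot"],s["qpos"])
m=((i[...,2]-i[...,0])>45).astype(np.uint8)
near=fproj(c,[[.434,.17,.03]])[0];M=blob(m,near);M=cv2.morphologyEx(M,cv2.MORPH_CLOSE,np.ones((9,9)));print(near,M.sum())
def rend(p):
    m=np.zeros((1600,2560),np.uint8)
    for q in block(p): cv2.fillConvexPoly(m,cv2.convexHull(np.round((fproj(c,q)+.5)*4).astype(np.int32)),255)
    return cv2.resize(m,(640,400),interpolation=cv2.INTER_AREA)/255.
p0=[.434,.17,12]
b=minimize(lambda p:np.abs(rend(p)-M).sum(),p0,method="Nelder-Mead",options=dict(initial_simplex=[p0,[.445,.17,12],[.434,.18,12],[.434,.17,18]]));print(b.x,b.fun,rend(b.x).sum())
im=c["image"][:,:,::-1].copy()
for q in block(b.x): cv2.polylines(im,[cv2.convexHull(np.round(fproj(c,q)).astype(np.int32))],True,(0,255,255),1)
cv2.imwrite("pics/w2.png",im)
```

```text
[0.43547513 0.16993277 0.25516763] [[-2.04752656e-01  9.78811969e-01  1.86543270e-03]
 [ 9.78813707e-01  2.04752814e-01  1.07965564e-04]
 [-2.76274609e-04  1.84801734e-03 -9.99998254e-01]] [ 10.11063316  18.12528354 -41.07108046 117.26012818  15.57495098
  49.83888732 -27.8775974 ]
[317.17833814 187.05420167] 4246
[ 0.43168337  0.17182282 10.65051404] 141.52156862745096 4386.517647058823
```

View pics/w2.png

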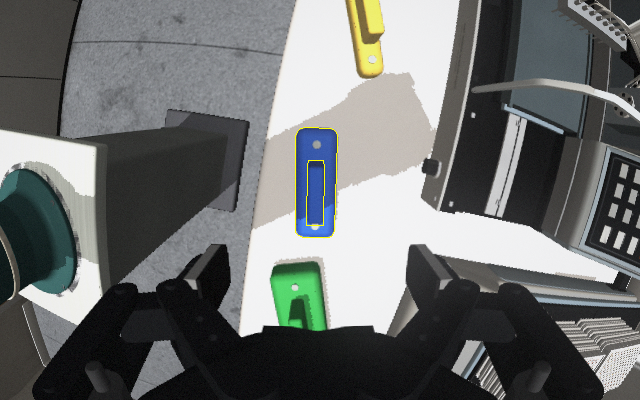

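The overlay fits tightly: blue at (0.4317, 0.1718) with yaw 10.65°. Correct by dx .0026, dy -.0033, turn +1.2, descend 0.140, and grip.

drive_effector --plan '{"steps":[[0.06, 0.13, -0.165, 2.5, 1.2], [0.06, 0.13, -0.165, 4.5, 1.2], [0.06, 0.13, -0.165, 6, 1.2], [0.06, 0.13, -0.165, 7, 1.2], [0.06, 0.13, -0.165, 7, 1.2], [0.06, 0.13, -0.165, 7, 1.2]]}' --force 60

```text
time_s: 3.45
position: [0.4318, 0.1727, 0.1153]
tcp_rot: [[-0.186, 0.983, 0.003], [0.983, 0.186, 0.001], [0.0, 0.003, -1.0]]
ft_force: [-0.1, -1.0, 0.4]
opening: 0.06
finger_force: 0.0
```

drive_effector --plan '{"steps":[[0, 0, 0, 0, 0], [0, 0, 0, 0, 0], [0, 0, 0, 0, 0], [0, 0, 0, 0, 0], [0, 0, 0, 0, 0], [0, 0, 0, 0, 0], [0, 0, 0, 0, 0], [0, 0, 0, 0, 0]]}' --force 60

```text
time_s: 4.45
position: [0.431, 0.1728, 0.1143]
tcp_rot: [[-0.187, 0.982, 0.001], [0.982, 0.187, -0.0], [-0.0, 0.001, -1.0]]
ft_force: [1.0, -1.4, 6.3]
opening: 0.0133
finger_force: 61.0
```

To row units: -0.08 m is -4, -0.03 m is -1.5.

drive_effector --plan '{"steps":[[0, 0, 0, -1.5, 0], [0, 0, 0, -4, 0], [0, 0, 0, -6.5, 0], [0, -2.5, 0, -8, 2], [0, -5.5, -0.25, -8, 6], [0, -8.5, -0.5, -8, 10], [0, -11.5, -0.615, -8, 14], [0, -14.5, -0.75, -8, 17], [0, -17.5, -0.9, -8, 20], [0, -20, -1.065, -8, 22.6]]}'

```text
time_s: 5.7
position: [0.4839, -0.2266, 0.2732]
tcp_rot: [[0.208, 0.978, -0.001], [0.978, -0.208, 0.0], [0.0, -0.001, -1.0]]
ft_force: [0.1, 0.7, -1.2]
opening: 0.0134
finger_force: 59.7
```

drive_effector --plan '{"steps":[[0, -1.575, 0.655, 0, 0], [0, -1.575, 0.655, 0, 0], [0, -1.575, 0.655, 0, 0]]}'

```text
time_s: 6.08
position: [0.4904, -0.2567, 0.2731]
tcp_rot: [[0.204, 0.979, -0.001], [0.979, -0.204, 0.001], [0.001, -0.002, -1.0]]
ft_force: [-0.3, 1.0, -1.7]
opening: 0.0132
finger_force: 59.8
```

Run:
```python
from bench import bot
s=bot.read_state();print(s["position"],s["tcp_rot"],s["finger_force"],s["opening"],s["ft_force"])
```

```text
[ 0.49038959 -0.25670967  0.2731403 ] [[ 0.20430754  0.97890573 -0.00141633]
 [ 0.97890604 -0.20430544  0.00149943]
 [ 0.00117843 -0.00169279 -0.99999787]] 59.79833006858826 0.01320651341799216 [-0.34581318  0.9569426  -1.73596605]
```

To row units: 0.11 m is 5.5, 0.05 m is 2.5.

drive_effector --plan '{"steps":[[0, 0, 0, 2.5, 0], [0, 0, 0, 4.5, 0], [0, 0, 0, 5.5, 0], [0, 0, 0, 5.5, 0]]}'

```text
time_s: 6.58
position: [0.49, -0.2558, 0.1624]
tcp_rot: [[0.203, 0.979, -0.003], [0.979, -0.203, 0.002], [0.002, -0.004, -1.0]]
ft_force: [-0.6, 0.1, -0.8]
opening: 0.013
finger_force: 59.7
```

Run:
```python
from bench import bot
from h import *
import pickle
s=bot.read_state();print(s["position"],s["tcp_rot"][:2])
c=bot.read_camera("wrist");pickle.dump(c,open("w3.pkl","wb"))
p=(.4915,-.2585,-12);im=cv2.resize(c["image"][60:330,150:520,::-1],None,fx=2.1,fy=2.1,interpolation=cv2.INTER_CUBIC)
def D(P,col): cv2.polylines(im,[np.round((fproj(c,P)-[150,60]+.5)*2.1).astype(np.int32)],True,col,1)
D(T(p,w(-.0275,.1145,.072,.028)),(0,0,255));D(T(p,w(-.0225,.0225,.067,.028)),(0,255,0));D(T(p,w(.0225,.1085,.064,.034)),(255,0,255))
D(T(p,w(-.02,.02,.055,.028)+[0,0,s["position"][2]-.115]),(0,255,255))
cv2.imwrite("pics/w3.png",im)
```

```text
[ 0.48997452 -0.25575977  0.16244175] [[ 0.2026938   0.9792365  -0.00333116]
 [ 0.97924074 -0.20268653  0.00239686]]
```

View pics/w3.png

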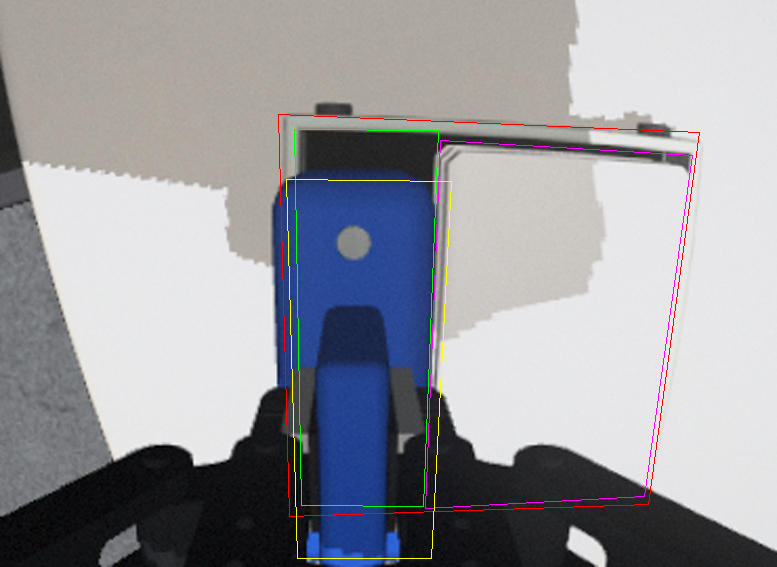

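The wrist view shows the block held straight and level, but about 3 mm too far toward -x: its block edges are at cols 275/437 against the wanted 287/451, near row 180. The tray overlay agrees to about 1 px. I'll shift +3.2 mm along tool y and -2 mm along tool x, and check numerically.

Create chk.py:
```python
from bench import bot
from h import *
import pickle
s=bot.read_state();c=bot.read_camera("wrist");i=c["image"].astype(int)
m=((i[...,2]-i[...,0])>30)
zb=s["position"][2]-.115
# block side edges on rows of the visible end -> world at widest height, in tray frame
p=(.4915,-.2585,-12);a=np.radians(p[2])
def tr(P): return np.c_[(P[:,0]-p[0])*np.cos(a)+(P[:,1]-p[1])*np.sin(a),-(P[:,0]-p[0])*np.sin(a)+(P[:,1]-p[1])*np.cos(a)]
top=np.where(m[:,300:345].any(1))[0][0]
for r in range(top+12,top+95,12):
    k=np.where(m[r,270:370])[0]+270
    if len(k): e=tr(funproj(c,[(k[0]-.5,r),(k[-1]+.5,r)],zb+.028))*1e3;print(r,k[0],k[-1],"tray mm L",e[0].round(1),"R",e[1].round(1),"mid",e[:,0].mean().round(1))
print(s["position"],zb,s["ft_force"])
```

```text
(no output)
```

drive_effector --plan '{"steps":[[0, -0.1, 0.16, 0, 0], [0, -0.1, 0.16, 0, 0], [0, -0.1, 0.16, 0, 0], [0, -0.1, 0.16, 0, 0]]}'

```text
time_s: 7.12
position: [0.4935, -0.2604, 0.1642]
tcp_rot: [[0.205, 0.979, 0.0], [0.979, -0.205, -0.0], [-0.0, 0.0, -1.0]]
ft_force: [-0.5, 0.2, -2.0]
opening: 0.0134
finger_force: 59.8
```

```bash
python3 chk.py
```

```text
153 282 354 tray mm L [-17.2  46.9] R [20.1 47. ] mid 1.4
165 280 356 tray mm L [-18.3  40.7] R [21.2 40.8] mid 1.5
177 280 356 tray mm L [-18.5  34.4] R [21.4 34.5] mid 1.5
189 281 356 tray mm L [-18.1  28.1] R [21.6 28.1] mid 1.7
201 281 355 tray mm L [-18.3  21.6] R [21.3 21.6] mid 1.5
213 281 354 tray mm L [-18.5  15. ] R [21. 15.] mid 1.2
225 282 354 tray mm L [-18.2   8.2] R [21.2  8.2] mid 1.5
[ 0.49351791 -0.26042441  0.16415522] 0.04915521856276299 [-0.51619579  0.19443782 -2.03783266]
```

drive_effector --plan '{"steps":[[0, 0, -0.05, 0.25, 0], [0, 0, -0.05, 0.5, 0], [0, 0, -0.05, 0.75, 0], [0, 0, -0.05, 1, 0], [0, 0, -0.05, 1.2, 0], [0, 0, -0.05, 1.4, 0], [0, 0, -0.05, 1.4, 0]]}'

```text
time_s: 8.05
position: [0.4924, -0.26, 0.1355]
tcp_rot: [[0.205, 0.979, -0.001], [0.979, -0.205, 0.0], [0.0, -0.001, -1.0]]
ft_force: [-0.5, -0.7, -1.7]
opening: 0.0132
finger_force: 59.8
```

```bash
python3 chk.py | tail -4
```

```text
201 281 355 tray mm L [-19.6  21.7] R [20.  21.8] mid 0.2
213 281 355 tray mm L [-19.8  15.1] R [20.2 15.2] mid 0.2
225 282 354 tray mm L [-19.5   8.3] R [19.9  8.4] mid 0.2
[ 0.49237362 -0.26004226  0.13551753] 0.020517534741895674 [-0.48099089 -0.73939691 -1.68561243]
```

It is into the gap with no contact force. Going down the rest.

drive_effector --plan '{"steps":[[0, 0, 0, 0.2, 0], [0, 0, 0, 0.4, 0], [0, 0, 0, 0.55, 0], [0, 0, 0, 0.65, 0], [0, 0, 0, 0.725, 0], [0, 0, 0, 0.775, 0], [0, 0, 0, 0.775, 0]]}'

```text
time_s: 8.98
position: [0.4926, -0.2602, 0.1204]
tcp_rot: [[0.205, 0.979, 0.0], [0.979, -0.205, -0.0], [-0.0, 0.0, -1.0]]
ft_force: [-0.1, -0.4, -1.4]
opening: 0.0135
finger_force: 59.7
```

To row units: 0.0015 m is 0.075, 0.001 m is 0.05.

drive_effector --plan '{"steps":[[0, 0, 0, 0.05, 0], [0, 0, 0, 0.075, 0], [0, 0, 0, 0.075, 0], [0, 0, 0, 0.075, 0]]}'

```text
time_s: 9.48
position: [0.4928, -0.2602, 0.1203]
tcp_rot: [[0.205, 0.979, 0.0], [0.979, -0.205, -0.001], [-0.001, 0.0, -1.0]]
ft_force: [-3.1, 1.1, 10.0]
opening: 0.0133
finger_force: 61.7
```

The floor is reached with 10 N and TCP z at 0.1203. Now release and retreat.

drive_effector --plan '{"steps":[[0.04, 0, 0, -0.05, 0], [0.04, 0, 0, -0.05, 0], [0.04, 0, 0, -0.05, 0], [0.04, 0, 0, -0.05, 0], [0.04, 0, 0, -1, 0], [0.04, 0, 0, -2.5, 0], [0.04, 0, 0, -5, 0], [0.04, 0, 0, -7.5, 0], [0.04, 0, 0, -9, 0], [0.04, 0, 0, -9, 0]]}'

```text
time_s: 10.72
position: [0.4937, -0.2604, 0.3028]
tcp_rot: [[0.205, 0.979, 0.006], [0.979, -0.205, -0.004], [-0.002, 0.006, -1.0]]
ft_force: [-0.1, -0.6, -0.1]
opening: 0.0397
finger_force: 0.0
```

Run:
```python
from bench import bot
from h import *
c=bot.read_camera("wrist");t=bot.read_camera("scene")
a=cv2.resize(c["image"][90:260,265:455,::-1],None,fx=2.1,fy=2.1,interpolation=cv2.INTER_CUBIC)
b=cv2.resize(t["image"][130:210,330:425,::-1],None,fx=4.2,fy=4.2,interpolation=cv2.INTER_CUBIC)
o=np.zeros((360,799,3),np.uint8);o[:357,:399]=a;o[:336,400:799]=b;cv2.imwrite("pics/end.png",o)
```

```text
(no output)
```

View pics/end.png

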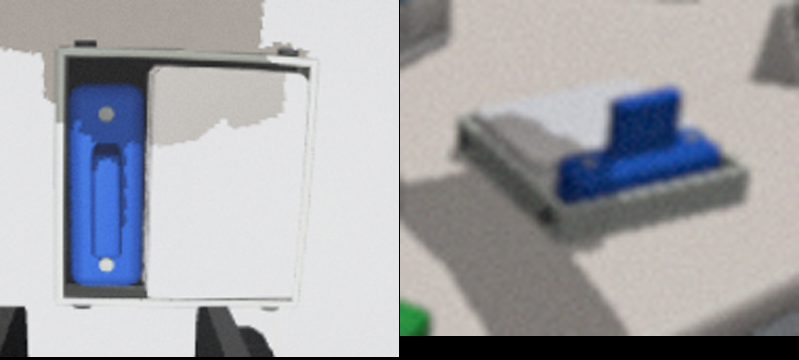

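The blue block sits upright and parallel inside the gap (crop cols 70–145), with the stack still against the far wall and the gripper clear. Handing in.

```bash
python3 -c "
from bench import bot
print(bot.sign_off())"
```

```text
the job is handed in; nothing more can be done
None
```

The blue 40 mm filler block is set fully down in the gap, upright and along it, and released; yellow and green were not touched, and the job was handed in after about 11 s of robot time (no verdict was returned).

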